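Level the crooked shelf riser by the stove

TASK

One of the two small shelf risers by the stove is out of level, as the bubble in its spirit level shows: find it, press its spirit level down onto the board by the black knob at its end, and turn the knob clockwise, still pressing, until the bubble lies midway between the two black lines. Finish while holding the level pressed firmly down, bubble still between the lines: do not let go. Leave the other riser's level unpressed, its bubble between the lines, and do not knock over or shove the things standing around.

Things in the scene. Friction and masses are not known exactly. Their poses are not given: they have to be found in the camera images.
- riser_a: One of two identical shelf risers, side by side in either order; just one is out of level. Fixed steel base 100 x 280 mm carrying a wooden board 120 x 290 x 15 mm, board top 100 mm high. Origin: centre of the underside. The board lies along y: it pivots at y = +130 mm and stands on a levelling foot at y = -100 mm. An aluminium spirit level lies along it, vial end fixed, knob end sprung up.
- knob_a: Black knob of riser_a's level, over the foot (riser x 0, y -100 mm): disc 60 mm across, 8 mm high, with an upright grip bar 50 mm long (knob x), 12 mm thick (knob y), from 8 to 36 mm above the origin. Origin: centre of the disc's underside, 131 mm up when free. z: turning axis. It idles until pressed 5 mm or more, then turns the foot's screw by friction (0.15 Nm).
- level_a (a joint): How far (rad) riser_a's level is pressed down: its knob end swings about a hinge under the vial, 130 mm from the knob's axis, so 0.01 rad is 1.3 mm at the knob. 0 free, 0.07 (9 mm) at the stop, flat at 0.05. Sprung: at the knob 2 N starts it, 3 N at 3 mm, where the friction disc meets the screw, then 9 N at 5 mm, 13 N at 7 mm, 18 N at 9 mm. Springs back if let go.
- bubble_a (a joint): Offset (m) of the bubble from the middle of riser_a's vial, positive towards riser +y (the pivot end, then the higher one); 0 is level. White pill 16 mm long; 3.5 mm off it touches a black line. Turning the pressed knob clockwise (from above) raises the foot's end and brings the bubble towards the foot (-y): 20 mm a radian.
- vial_a (a point): Top middle of riser_a's green glass vial (92 mm long along riser y, 15 mm thick, two black lines across it 25 mm apart), 130 mm from the knob's axis towards the pivot, about 128 mm above the worktop. Nothing else of the riser stands higher than 131 mm but the knob.
- riser_b: One of two identical shelf risers, side by side in either order; just one is out of level. Fixed steel base 100 x 280 mm carrying a wooden board 120 x 290 x 15 mm, board top 100 mm high. Origin: centre of the underside. The board lies along y: it pivots at y = +130 mm and stands on a levelling foot at y = -100 mm. An aluminium spirit level lies along it, vial end fixed, knob end sprung up.
- knob_b: Black knob of riser_b's level, over the foot (riser x 0, y -100 mm): disc 60 mm across, 8 mm high, with an upright grip bar 50 mm long (knob x), 12 mm thick (knob y), from 8 to 36 mm above the origin. Origin: centre of the disc's underside, 131 mm up when free. z: turning axis. It idles until pressed 5 mm or more, then turns the foot's screw by friction (0.15 Nm).
- level_b (a joint): How far (rad) riser_b's level is pressed down: its knob end swings about a hinge under the vial, 130 mm from the knob's axis, so 0.01 rad is 1.3 mm at the knob. 0 free, 0.07 (9 mm) at the stop, flat at 0.05. Sprung: at the knob 2 N starts it, 3 N at 3 mm, where the friction disc meets the screw, then 9 N at 5 mm, 13 N at 7 mm, 18 N at 9 mm. Springs back if let go.
- bubble_b (a joint): Offset (m) of the bubble from the middle of riser_b's vial, positive towards riser +y (the pivot end, then the higher one); 0 is level. White pill 16 mm long; 3.5 mm off it touches a black line. Turning the pressed knob clockwise (from above) raises the foot's end and brings the bubble towards the foot (-y): 20 mm a radian.
- vial_b (a point): Top middle of riser_b's green glass vial (92 mm long along riser y, 15 mm thick, two black lines across it 25 mm apart), 130 mm from the knob's axis towards the pivot, about 128 mm above the worktop. Nothing else of the riser stands higher than 131 mm but the knob.
- tray: Red painted metal tray, 150 x 340 mm, rim 22 mm high, behind the risers. Origin: centre of its underside.
- sugar_bowl: White ceramic sugar bowl with lid, 92 mm across, 82 mm high, on the tray. Origin: centre of its foot.
- shaker_1: Aluminium shaker, 48 mm across, 76 mm high, on the tray. Origin: centre of its foot.
- shaker_2: As shaker_1.
- cinnamon_jar: Amber glass jar, 54 mm across, 90 mm high, between the risers. Origin: centre of its foot.
- grinder: Wooden salt grinder with steel ratchet collar, 58 mm across, 150 mm high. Origin: centre of its foot.
- mug: Blue mug, 80 mm across, 85 mm high, nearest the robot. Origin: centre of its foot.
- timer: White kitchen timer, 68 mm across, 46 mm high. Origin: centre of its foot.

How it is judged:
By the outcome, as a careful person would: the job done as asked, in the order asked, and still so for the second after the job is handed in, while the arm keeps its last pose, push and grip.
It also fails if it takes over 48 s, if anything falls off the work surface, if the arm or the gripper's body presses on something with over 40 N, if the wrist force passes 120 N, or if a joint passes its speed limit or range.

ROBOT

A 6-joint arm with a two-finger parallel gripper is mounted at the origin on the work surface. World frame = base frame: x ahead of the robot, y to its left, z up, the work surface at z = 0. Lengths are in m, angles in degrees, forces in N, time in s.
With the tool pointing down it reaches from about 0.3 to 0.75 m from the base axis. Payload 8.5 kg.
Tool frame: the origin (TCP) lies at the very end of the fingers, on their centre line; the grasp point (between the pads) lies 19 mm behind it; z points along the fingers, y is the line along which they close (so a half turn about z gives the same grasp; the last joint's range is limited). The gripper opens to 85 mm and grips with 20 to 120 N. Pads are 22 mm wide; open, the fingers measure 114 mm over their backs; the gripper's body (76 mm by 85 mm) begins 54 mm behind the grasp point. The pads swing forward as they close: fully open they stand 13 mm farther back than shut.
Start: joints at [-12.336, 21.807, 74.336, -0, 83.858, -12.336], TCP at [0.55, 0, 0.231] pointing down, gripper open.
Joint ranges: [-178.18, 178.18], [-50.72, 133.34], [12.68, 142.11], [-81.47, 261.47], [9.98, 163.14], [-165.26, 165.26]. Speed limits (degrees/s): [136.94, 136.94, 180, 180, 180, 180].

INTERFACE

Orientations are given as a 3x3 rotation matrix whose columns are the frame's x, y, z axes.
In Python, from rig import observe, cams, ticket gives the robot as it stands.
- The arm moves only by the tool move_arm, never from a script. Its arguments are lists of equal length, an entry for each row: "jaw": the finger opening in cm, from 0 to 8.54; "dp": the shift along the tool's x, y, z in cm, a list of three; "turn": the turn, a rotation vector about the tool's x, y, z in rad, a list of three. In form: {"jaw": [jaw, ...], "dp": [[tx, ty, tz], ...], "turn": [[wx, wy, wz], ...]}. A call has 1 to 12 rows; each row shifts and turns the commanded pose from where the row before left it, along the tool's axes as they then stand; what a row does not reach is not made up. A row lasts 1/12 s, in which the tool goes at most 41.7 mm and 7.16 degrees, less where a joint would pass 70% of its speed; a pose out of reach is approached as far as the arm can. A call is refused whole if a number of a shift passes 4.17 or a number of a turn 0.125, either way. A call with a gripper value outside its range is refused whole. The fingers move at their own pace and stop on an object; "force" is the grip in N (left out, the last holds). Time passes only in rows, so rows that do not move let the fingers close. It gives the time, the measured TCP pose, the force, the opening and the grip force at its end, in the units of the state.
- observe(): the state, without advancing time (a new reading comes with each control period).
- cams.get_image(name): name is "scene" or "side" or "wrist"; returns (picture, depth): 480x640x3 uint8, red, green, blue; 480x640 float32, m along the optical axis (not along the pixel's ray), 0 where there is no reading.
- cams.calibration(name): a dict with "vertical_fov" (degrees; the focal length in pixels is half the picture's height over the tangent of half this angle, whatever the lens; pixels are square), "cx", "cy" (the principal point, pixels), "view" (4x4, takes a point from world to camera coordinates); the wrist camera has in their place "tool_from_camera" (4x4, takes a point from camera to tool coordinates, whose origin is the TCP and whose axes are the flange's). Camera axes: x right, y up, looking along -z (the intrinsics and any distortion apply to the point x, -y, -z); pixel columns grow to the right and rows downward; lengths in m; the calibration is good to about 2 mm. A picture is of the moment at which its call begins: read the wrist's pose just before it. calibration takes no time and is no camera call.
- ticket.close_job(): hands the job in; it is judged then, once.
Trained networks look in the newest picture that a camera, given by its name, has taken for a name from the list of things; names that differ only in an ending like _2 or _b are one class to them, and where a whole thing is asked for, a point or a joint stands for the part that bears it (a point fixed in the world has none). Each returns a list of dicts, best first, with "p" (0 to 1); they miss things now and then, are a little off and sometimes report something else, mostly with a low value. They report only what shows in the picture. A call takes as long as a camera call.
- cams.spot_in(camera, query): "box" ([centre column, centre row, width, height] as shares, 0 to 1, of the picture: columns of its width, rows of its height, round what is visible of it).
- cams.outline_of(camera, query): "mask" (480x640 bool, what is visible of it) and "box" ([centre column, centre row, width, height] as shares, 0 to 1, of the picture: columns of its width, rows of its height, round what is visible of it).
- cams.mark_of(camera, query): "location" ([column, row] as shares, 0 to 1, of the picture: columns of its width, rows of its height: a listed point, or the origin of a listed thing).
The state is a dict: "time_s": time; "q": joint angles; "qvel": joint speeds; "joint_efforts": joint torques, N m; "position": TCP position; "tool_rot": TCP orientation; "ft_force": force on the tool from outside, world axes, zero at the start; "wrist_torque": the same for the moment, N m; "grip_width": finger opening in m; "gripper_force": force on a finger pad.
Only numpy, scipy, OpenCV 4.12 (cv2) and the standard library are available. Lean on these libraries where they do the work, as an engineer would, in place of code of your own. Each camera call takes 0.05 s, during which the arm holds its last target. There are 200 camera calls.

## Working session

There is one attempt and no reset: what is moved stays moved. The work goes in short steps, Python scripts to look and compute and a tool call to move; the robot and the scene stay as the last step left them, time stands still between calls to the robot, and variables do not carry over. Pictures are saved under pics/ and viewed, at most 10 in all, crops included, and the job is handed in when it is done.

Besides the shell and the picture viewer there is one more tool, called after ">>>" as name(argument=value, ...) on one line, values as JSON. move_arm: Moves the arm, as the interface text tells. Its arguments: {"type":"object","properties":{"jaw":{"type":"array","items":{"type":"number"}},"dp":{"type":"array","items":{"type":"array","items":{"type":"number"}}},"turn":{"type":"array","items":{"type":"array","items":{"type":"number"}}},"force":{"type":"number"}},"required":["jaw","dp","turn"]}

```bash
mkdir -p pics; ls
cat > h.py <<'E'
import numpy as np,cv2
from rig import observe,cams,ticket
def view(n):
    c=cams.calibration(n)
    if 'view' in c: M=np.linalg.inv(np.array(c['view']))
    else:
        s=observe();T=np.eye(4);T[:3,:3]=s['tool_rot'];T[:3,3]=s['position'];M=T@np.array(c['tool_from_camera'])
    return c,M
def snap(n,f=None):
    c,M=view(n);im,d=cams.get_image(n)
    if f: cv2.imwrite('pics/'+f,im[:,:,::-1])
    return c,M,im,d
def p3(c,M,u,v,d=None,z=None):
    f=240/np.tan(np.radians(c['vertical_fov'])/2)
    r=np.array([(u-c['cx'])/f,-(v-c['cy'])/f,-1.])
    if z is not None:
        w=M[:3,:3]@r;return M[:3,3]+w*(z-M[2,3])/w[2]
    return M[:3,:3]@(r*d)+M[:3,3]
E
python3 - <<'E'
from h import *
for n in ('scene','side'):
    c,M,im,d=snap(n,n+'1.png')
    print(n,{k:v for k,v in c.items() if k!='view'},M[:3,3])
    for q in ('knob_a','vial_a'):
        for r in cams.mark_of(n,q):
            u,v=r['location'][0]*640,r['location'][1]*480
            print(q,r['p'],u,v,p3(c,M,u,v,z=.131 if q[0]=='k' else .128))
E
```

```text
pics
scene {'vertical_fov': 47.045537174643044, 'cx': 308.35268499772104, 'cy': 233.6351000757853} [1.39524103 0.00349925 1.04646248]
knob_a 0.87 164.28799999999998 192.576 [ 0.47809602 -0.34331057  0.131     ]
knob_a 0.86 377.472 210.48 [0.53775713 0.15206447 0.131     ]
vial_a 0.84 429.504 205.92 [0.52113466 0.27288001 0.128     ]
vial_a 0.56 222.208 198.72 [ 0.49592144 -0.20568818  0.128     ]
side {'vertical_fov': 55.218305170208595, 'cx': 323.4149257448732, 'cy': 235.95268830232268} [0.42048165 0.77925592 0.91716819]
knob_a 0.97 327.296 270.91200000000003 [0.55114545 0.14918765 0.131     ]
knob_a 0.53 388.60799999999995 149.184 [ 0.48222679 -0.33683572  0.131     ]
vial_a 0.86 330.496 322.8 [0.51476339 0.27627575 0.128     ]
vial_a 0.78 377.472 180.096 [ 0.49222728 -0.19340963  0.128     ]
```

View pics/scene1.png

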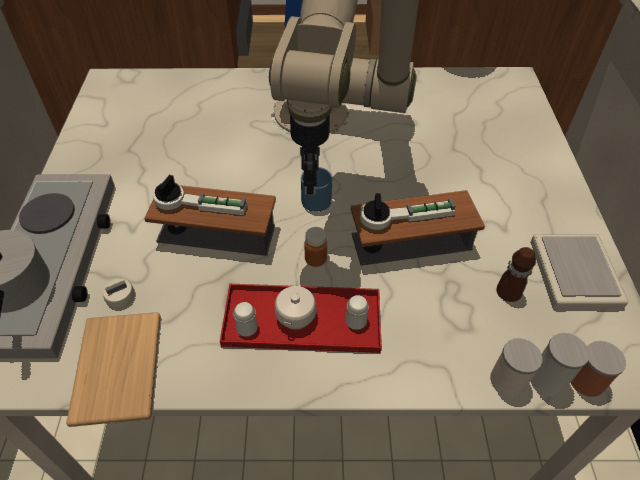

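View pics/side1.png

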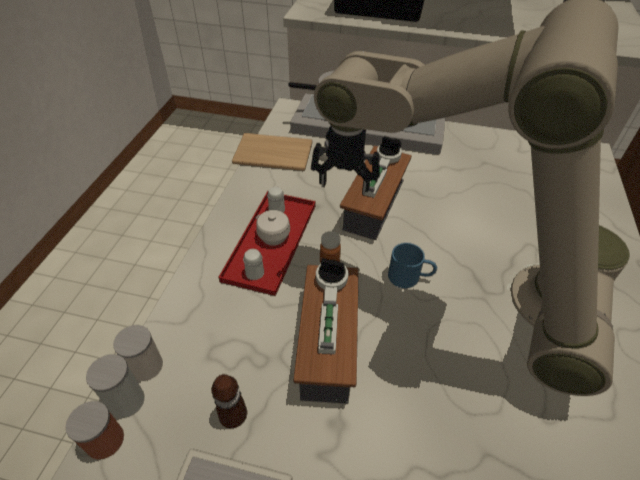

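Two risers: knobs at scene (168,193) and (377,210), vials at (222,204) and (430,210). Enlarging the vials to read the bubbles.

Run:
```python
import cv2,numpy as np
a=cv2.imread('pics/scene1.png');b=cv2.imread('pics/side1.png')
f=lambda i,u,v:cv2.resize(i[v-28:v+28,u-38:u+38],(400,295),interpolation=cv2.INTER_CUBIC)
cv2.imwrite('pics/v.png',np.vstack([np.hstack([f(a,222,204),f(a,430,210)]),np.hstack([f(b,377,180),f(b,330,325)])]))
```

```text
(no output)
```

View pics/v.png

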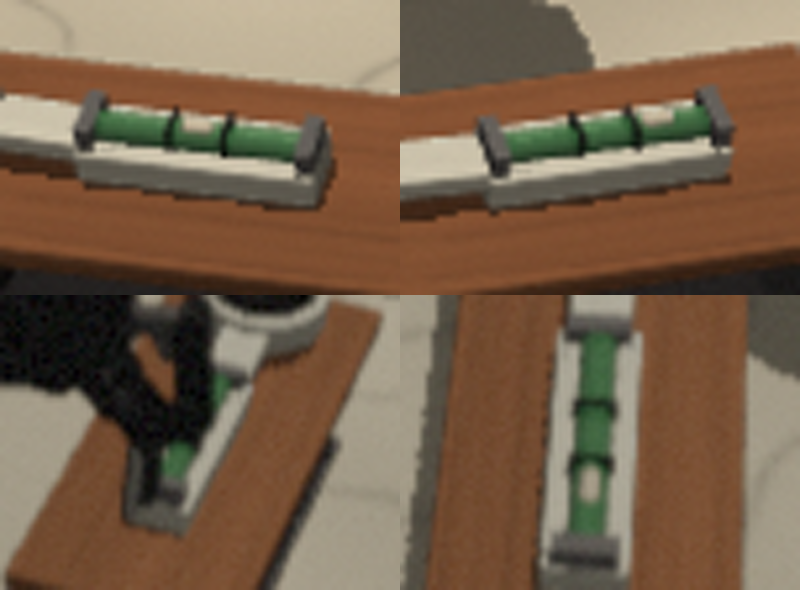

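Left column (riser at robot's right): bubble central. Right column (knob near (0.545, 0.15)): bubble beyond the pivot-side line, about +22 mm, so about 1.1 rad clockwise is needed. Going above that knob.

Run:
```python
from h import *
s=observe();print(s['time_s'],s['position'],np.round(s['tool_rot'],3),s['grip_width']);print(cams.calibration('wrist'))
```

```text
0.3 [5.49920965e-01 2.42677668e-05 2.31133703e-01] [[ 0.  1. -0.]
 [ 1. -0.  0.]
 [ 0. -0. -1.]] 0.08558145987791381
{'vertical_fov': 69.80100266505283, 'cx': 318.3260531570196, 'cy': 228.83239957665486, 'tool_from_camera': array([[-6.98393952e-04,  9.61718180e-01,  2.74039512e-01,
         6.97685826e-02],
       [ 9.99999479e-01,  8.75788771e-04, -5.24991428e-04,
        -2.31781993e-04],
       [-7.44894528e-04,  2.74039003e-01, -9.61718290e-01,
        -1.41562982e-01],
       [ 0.00000000e+00,  0.00000000e+00,  0.00000000e+00,
         1.00000000e+00]])}
```

>>> move_arm(jaw=[8.5, 8.5, 8.5, 8.5, 8.5, 8.5], dp=[[3, 0, -1], [3, 0, -1], [3, 0, -1], [3, 0, -1], [2, 0, -1], [0, 0, 0]], turn=[[0, 0, 0], [0, 0, 0], [0, 0, 0], [0, 0, 0], [0, 0, 0], [0, 0, 0]], force=40)

```text
time_s: 0.8
position: [0.5501, 0.1433, 0.2832]
tool_rot: [[-0.004, 1.0, 0.003], [1.0, 0.004, 0.001], [0.001, 0.003, -1.0]]
ft_force: [0.3, 0.4, 0.5]
grip_width: 0.0852
gripper_force: 0.0
```

Run:
```python
from h import *
c,M,im,d=snap('wrist','w1.png')
print(observe()['position'])
for q,z in (('knob_a',.131),('vial_a',.128)):
    for r in cams.mark_of('wrist',q):
        u,v=r['location'][0]*640,r['location'][1]*480
        print(q,r['p'],u,v,p3(c,M,u,v,z=z))
# points of bar top by depth
vv,uu=np.mgrid[0:480,0:640]
f=240/np.tan(np.radians(c['vertical_fov'])/2)
P=np.stack([(uu-c['cx'])/f*d,-(vv-c['cy'])/f*d,-d],-1)@M[:3,:3].T+M[:3,3]
m=(d>0)&(abs(P[...,2]-.166)<.008)&(np.hypot(P[...,0]-.545,P[...,1]-.15)<.06)
q=P[m];print(len(q),q.mean(0),q.min(0),q.max(0))
w,V=np.linalg.eigh(np.cov(q[:,:2].T));print(np.sqrt(w*12),V[:,1])
```

```text
[0.54998218 0.14151875 0.28201666]
knob_a 0.88 304.704 205.00799999999998 [0.53861006 0.15110684 0.131     ]
vial_a 0.86 278.08 46.512 [0.51871465 0.27634289 0.128     ]
998 [0.53964165 0.15274827 0.16353355] [0.51486965 0.14480293 0.15806838] [0.56425065 0.15942674 0.16579697]
[0.01216547 0.04945055] [-0.99816111  0.06061674]
```

View pics/w1.png

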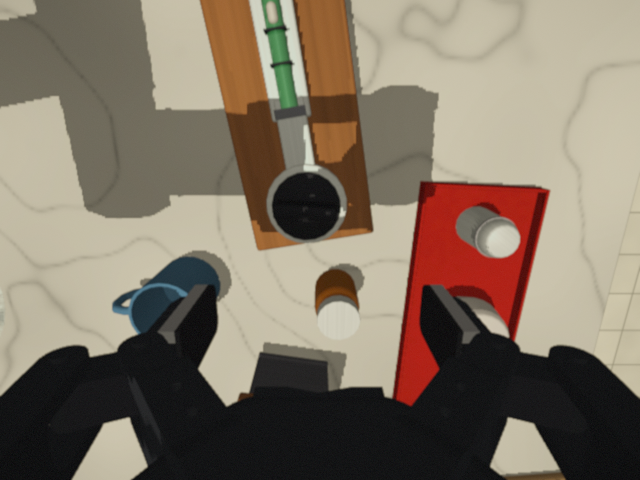

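The knob bar is at about (0.540, 0.153), lying nearly along world x (−3.5°), at picture (305,205). I need to turn the tool about 86° counter-clockwise so the jaws straddle it.

>>> move_arm(jaw=[8.5, 8.5, 8.5, 8.5, 8.5, 8.5, 8.5, 8.5, 8.5, 8.5, 8.5, 8.5], dp=[[1.1, -1.0, 0], [0, 0, 0], [0, 0, 0], [0, 0, 0], [0, 0, 0], [0, 0, 0], [0, 0, 0], [0, 0, 0], [0, 0, 0], [0, 0, 0], [0, 0, 0], [0, 0, 0]], turn=[[0, 0, -0.124], [0, 0, -0.124], [0, 0, -0.124], [0, 0, -0.124], [0, 0, -0.124], [0, 0, -0.124], [0, 0, -0.124], [0, 0, -0.124], [0, 0, -0.124], [0, 0, -0.124], [0, 0, -0.124], [0, 0, -0.124]])

```text
time_s: 1.95
position: [0.54, 0.1496, 0.2806]
tool_rot: [[-0.997, 0.078, -0.001], [0.079, 0.997, -0.0], [0.001, -0.0, -1.0]]
ft_force: [0.3, 0.8, -0.5]
grip_width: 0.0853
gripper_force: 0.0
```

>>> move_arm(jaw=[8.5, 8.5, 8.5, 8.5, 8.5], dp=[[0, 0, 2], [0, 0, 2], [0, 0, 2], [0, 0, 0], [0, 0, 0]], turn=[[0, 0, -0.018], [0, 0, 0], [0, 0, 0], [0, 0, 0], [0, 0, 0]])

```text
time_s: 2.37
position: [0.5398, 0.15, 0.2208]
tool_rot: [[-0.998, 0.066, -0.002], [0.066, 0.998, -0.0], [0.002, -0.0, -1.0]]
ft_force: [0.9, -0.2, 1.3]
grip_width: 0.0851
gripper_force: 0.0
```

Run:
```python
from h import *
s=observe();print(s['position'],np.round(s['tool_rot'],3),s['q'])
c,M,im,d=snap('wrist','w2.png')
vv,uu=np.mgrid[0:480,0:640]
f=240/np.tan(np.radians(c['vertical_fov'])/2)
P=np.stack([(uu-c['cx'])/f*d,-(vv-c['cy'])/f*d,-d],-1)@M[:3,:3].T+M[:3,3]
m=(d>0)&(abs(P[...,2]-.167)<.006)&(np.hypot(P[...,0]-.54,P[...,1]-.152)<.04)
q=P[m];print(len(q),q.mean(0),q.min(0),q.max(0))
w,V=np.linalg.eigh(np.cov(q[:,:2].T));print(np.sqrt(w*12),V[:,1])
```

```text
[0.53979868 0.14995654 0.22075176] [[-0.998  0.066 -0.002]
 [ 0.066  0.998 -0.   ]
 [ 0.002 -0.    -1.   ]] [ 3.42286918e+00  2.33391167e+01  7.36638485e+01 -8.86324549e-03
  8.31351056e+01 -8.27810649e+01]
1478 [0.53785994 0.15174212 0.16388889] [0.51391798 0.14463358 0.1610387 ] [0.56389608 0.15868867 0.16633915]
[0.01164218 0.04975873] [-0.99829397  0.05838799]
```

View pics/w2.png

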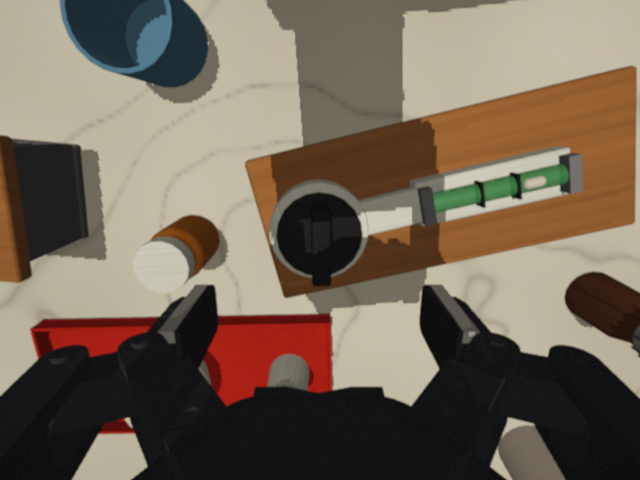

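The bar is central under the jaws (picture (320,240)) and aligned. Descending to just above the disc, then gripping.

>>> move_arm(jaw=[8.5, 8.5, 8.5, 8.5, 8.5, 8.5], dp=[[0.1, 0.2, 2], [0, 0, 2], [0, 0, 1.9], [0, 0, 1.8], [0, 0, 0], [0, 0, 0]], turn=[[0, 0, 0], [0, 0, 0], [0, 0, 0], [0, 0, 0], [0, 0, 0], [0, 0, 0]])

```text
time_s: 2.92
position: [0.5396, 0.1528, 0.1452]
tool_rot: [[-0.998, 0.065, 0.001], [0.065, 0.998, -0.0], [-0.001, 0.0, -1.0]]
ft_force: [0.7, -0.7, -0.3]
grip_width: 0.085
gripper_force: 0.0
```

>>> move_arm(jaw=[0.8, 0.8, 0.8, 0.8, 0.8, 0.8, 0.8, 0.8, 0.8, 0.8, 0.8, 0.8], dp=[[0, 0, 0], [0, 0, 0], [0, 0, 0], [0, 0, 0], [0, 0, 0], [0, 0, 0], [0, 0, 0], [0, 0, 0], [0, 0, 0], [0, 0, 0], [0, 0, 0], [0, 0, 0]], turn=[[0, 0, 0], [0, 0, 0], [0, 0, 0], [0, 0, 0], [0, 0, 0], [0, 0, 0], [0, 0, 0], [0, 0, 0], [0, 0, 0], [0, 0, 0], [0, 0, 0], [0, 0, 0]], force=60)

```text
time_s: 3.92
position: [0.5391, 0.1513, 0.1445]
tool_rot: [[-0.998, 0.065, -0.0], [0.065, 0.998, -0.004], [0.0, -0.004, -1.0]]
ft_force: [-2.9, -8.2, 1.9]
grip_width: 0.0108
gripper_force: 60.9
```

>>> move_arm(jaw=[0.8, 0.8, 0.8, 0.8, 0.8, 0.8], dp=[[0, 0, 0.2], [0, 0, 0.2], [0, 0, 0.2], [0, 0, 0.15], [0, 0, 0], [0, 0, 0]], turn=[[0, 0, 0], [0, 0, 0], [0, 0, 0], [0, 0, 0], [0, 0, 0], [0, 0, 0]])

```text
time_s: 4.42
position: [0.5395, 0.15, 0.1388]
tool_rot: [[-0.998, 0.066, 0.001], [0.066, 0.998, -0.006], [-0.002, -0.006, -1.0]]
ft_force: [-5.4, -17.4, 16.3]
grip_width: 0.0101
gripper_force: 62.4
```

Side load is high (−17 N in y); relieve it while pressing, then start turning clockwise (+z of the tool).

>>> move_arm(jaw=[0.8, 0.8, 0.8, 0.8], dp=[[0.05, -0.1, 0.05], [0, -0.1, 0], [0, 0, 0], [0, 0, 0]], turn=[[0, 0, 0], [0, 0, 0], [0, 0, 0], [0, 0, 0]])

```text
time_s: 4.75
position: [0.5394, 0.1497, 0.1385]
tool_rot: [[-0.998, 0.065, 0.003], [0.065, 0.998, -0.002], [-0.004, -0.002, -1.0]]
ft_force: [-3.2, -8.7, 16.5]
grip_width: 0.0104
gripper_force: 62.3
```

>>> move_arm(jaw=[0.8, 0.8, 0.8, 0.8, 0.8, 0.8, 0.8, 0.8, 0.8, 0.8], dp=[[0, 0, 0], [0, 0, 0], [0, 0, 0], [0, 0, 0], [0, 0, 0], [0, 0, 0], [0, 0, 0], [0, 0, 0], [0, 0, 0], [0, 0, 0]], turn=[[0, 0, 0.06], [0, 0, 0.06], [0, 0, 0.06], [0, 0, 0.06], [0, 0, 0.06], [0, 0, 0.06], [0, 0, 0.06], [0, 0, 0.06], [0, 0, 0], [0, 0, 0]])

```text
time_s: 5.58
position: [0.5395, 0.15, 0.1388]
tool_rot: [[-0.855, 0.519, 0.004], [0.519, 0.855, -0.002], [-0.004, 0.001, -1.0]]
ft_force: [-3.2, -7.1, 17.3]
grip_width: 0.0107
gripper_force: 62.5
```

```bash
cat > b.py <<'E'
from h import *
import sys
t=sys.argv[1]
s=observe();print(s['time_s'],s['position'],s['ft_force'],s['wrist_torque'],s['gripper_force'])
o=[]
for n,u,v in (('scene',430,208),('side',330,325)):
    c,M,im,d=snap(n,n+t+'.png')
    # white pixels along the vial line
    o.append(cv2.resize(im[v-28:v+28,u-38:u+38,::-1],(400,295),interpolation=cv2.INTER_CUBIC))
cv2.imwrite('pics/b%s.png'%t,np.hstack(o))
E
python3 b.py 2
```

```text
5.5833 [0.53951323 0.14999618 0.13878949] [-3.24172317 -7.05061101 17.33826202] [-0.80847618  0.71666179  0.07268768] 62.486498951911926
```

View pics/b2.png

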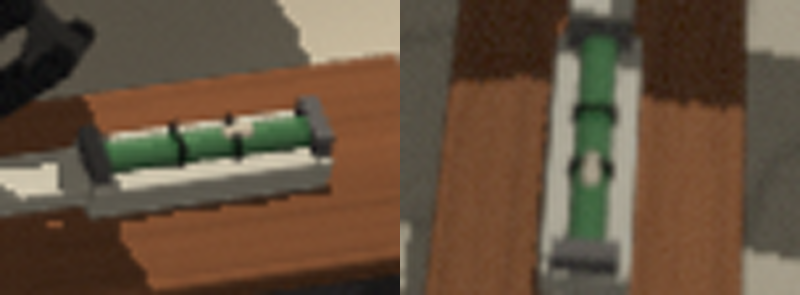

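The bubble now lies over the pivot-side line (crop (238,130) and (590,168)), about 12.5 mm off; turning 0.62 rad more.

>>> move_arm(jaw=[0.8, 0.8, 0.8, 0.8, 0.8, 0.8, 0.8, 0.8, 0.8, 0.8, 0.8, 0.8], dp=[[0, 0, 0], [0, 0, 0], [0, 0, 0], [0, 0, 0], [0, 0, 0], [0, 0, 0], [0, 0, 0], [0, 0, 0], [0, 0, 0], [0, 0, 0], [0, 0, 0], [0, 0, 0]], turn=[[0, 0, 0.062], [0, 0, 0.062], [0, 0, 0.062], [0, 0, 0.062], [0, 0, 0.062], [0, 0, 0.062], [0, 0, 0.062], [0, 0, 0.062], [0, 0, 0.062], [0, 0, 0.062], [0, 0, 0], [0, 0, 0]])

```text
time_s: 6.68
position: [0.5398, 0.1502, 0.1391]
tool_rot: [[-0.394, 0.919, 0.005], [0.919, 0.394, -0.001], [-0.003, 0.004, -1.0]]
ft_force: [-3.3, -6.4, 19.0]
grip_width: 0.0107
gripper_force: 62.8
```

```bash
python3 b.py 3
```

```text
6.6833 [0.53980037 0.15021612 0.13913332] [-3.33436761 -6.37887719 19.0152491 ] [-0.6315977   0.53099659  0.07750267] 62.777016162872314
```

View pics/b3.png

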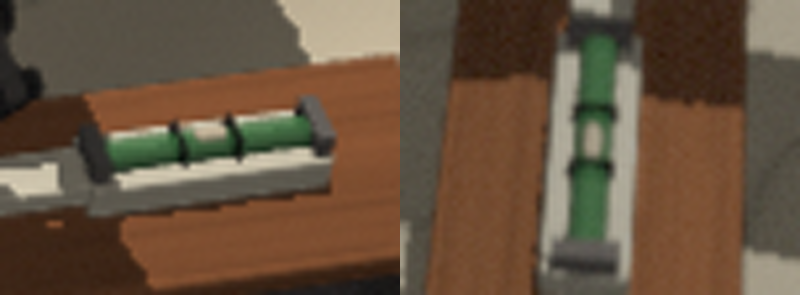

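The bubble is midway between the lines in both views (crop (209,131) and (592,140)), with 19 N on the level. Handing in while still pressing.

```bash
python3 -c "
from rig import ticket
print(ticket.close_job())"
```

```text
the job is handed in; nothing more can be done
None
```

I levelled the out-of-level riser, the one on the robot's left, and handed the job in with the gripper still pressing its level down at about 19 N. Its bubble was midway between the lines, and the other riser's level was not touched.

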